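Pin the filter bracket and hold its hidden bolt head

TASK

Fix the gas filter bracket on the lab bench: using the upright mallet (not the gripper itself), drive the bracket's pin fully home, then stand the mallet upright on the bench and let go of it. Then reach down into the narrow gap behind the bracket's tall front plate, grip the bolt head hidden there by its two long flats so that the flats stand upright, and keep it firmly gripped against the weight of the hanging spanner so that it cannot turn: finish while still holding it. Leave the bottle, the vial rack and the screwdriver where they are.

Things in the scene. Friction and masses are not known exactly. Their poses are not given: they have to be found in the camera images.
- bracket: Aluminium bracket screwed to the bench (fixed). Origin on the bench under the rear face of the tall front plate; x away from the robot at yaw 0, y left, z up. Foot 10 mm thick, 110 wide (y), x -167 to 103 mm. Front plate 110 wide, x -8 to 0, top 228 above the bench. Rear plate 110 wide, x 50 to 56, top 200. A 48 mm filter canister stands behind it, up to 162 mm.
- pin (a joint): How far the pin has been driven down (m): up to 0.004 at the start, 0.015 fully home (hard stop). It is a tight push fit: it moves under about 8 N and stays where it is left.
- pin_top (a point): Centre of the top of the pin's round steel head (16 mm across, 6 thick), at x = -130, y = 0 mm of the bracket. The pin is vertical, in a 24 mm round boss on the foot whose top is 22 mm above the bench. Pin top 39 to 43 mm above the bench at the start, 28 mm when home, the head then on the boss.
- bolt (a joint): Turn of the bolt about the bracket's x (rad); positive: the top of its head leans to the bracket's -y. 0: the head's long flats are upright; 0.3 to 0.5 at the start. Bolt, nut, spanner and head turn as one, friction about 0.02 N m; the spanner's weight (about 0.13 N m when level) turns it back towards 0.4. Closing a level gripper across the head squares it up.
- head_mid (a point): Centre of the bolt head, in the 50 mm gap between front and rear plate (open above and at both sides): 22 mm behind the rear face of the front plate, 200 mm above the bench, 28 mm below the top of the front plate. The bolt axis is horizontal, along the bracket's x.
- head_top (a point): Middle of the top end of the bolt head, 20 mm from its centre. Steel hammer head of the bolt: 18 mm along the bolt axis (its x), 14 mm across the two long flats (its y), 40 mm long (its z). It sits on a 20 mm round collar, 13 mm out of the front plate. A dark ring spanner 173 mm long hangs on the nut at the front side of the plate, reaching 34 mm ahead of the bracket's origin at most.
- mallet_grip (a point): Middle of the mallet's upright handle, on its axis, 80 mm above the striking face. The mallet stands on its face: round white nylon head 44 mm across and 45 mm high, then a round wooden handle 24 mm across, from 45 to 120 mm above the face. About 0.3 kg. It starts at the left or right side of the bracket.
- mallet: The mallet; origin at the centre of its flat striking face, z up along the handle.
- bottle: Bystander: amber glass bottle, 60 mm across, 120 mm high, origin at the centre of its underside. It stands at the other side of the bracket from the mallet.
- rack: Bystander: grey vial rack, 70 x 110 x 52 mm high with the vials, origin at the centre of its underside.
- driver: Bystander: screwdriver lying on the bench, about 200 mm long, origin under its middle.
There are look-alikes about, which are no part of the job. What is shaped like the mallet but purple or yellow is not meant.

How it is judged:
By the outcome, as a careful person would: the job done as asked, in the order asked, and still so for the second after the job is handed in, while the arm keeps its last pose, push and grip.
It also fails if it takes over 69 s, if anything falls off the work surface, if the arm or the gripper's body presses on something with over 40 N, if the wrist force passes 120 N, or if a joint passes its speed limit or range.

ROBOT

A 6-joint arm with a two-finger parallel gripper is mounted at the origin on the work surface. World frame = base frame: x ahead of the robot, y to its left, z up, the work surface at z = 0. Lengths are in m, angles in rad, forces in N, time in s.
With the tool pointing down it reaches from about 0.25 to 0.775 m from the base axis. Payload 4 kg.
Tool frame: the origin (TCP) lies midway between the tips of the shut fingers; the grasp point (between the pads) lies 19 mm behind it (robot.grasp_offset is the distance from the TCP to the grasp point, in m); z points along the fingers, y is the direction in which the jaws open and shut (so a half turn about z gives the same grasp; the last joint's range is limited). The gripper opens to 94 mm and grips with 3 to 60 N. Pads are 16 mm wide; open, the fingers measure 119 mm over their backs; the gripper's body (75 mm by 177 mm) begins 78 mm behind the grasp point.
Start: joints at [-1.228, 0.087, 1.371, -0, 1.684, -0.103], TCP at [0.237, -0.496, 0.206] pointing down, gripper open.
Joint ranges: [-3.1, 3.1], [-0.76, 2.03], [0.27, 2.55], [-1.08, 4.22], [0.17, 2.65], [-2.57, 2.57]. Speed limits (rad/s): [2.79, 2.79, 3.14, 3.14, 3.14, 3.14].

INTERFACE

Orientations are given as [roll, pitch, yaw] about the fixed x, y, z axes, in that order (R = Rz(yaw) Ry(pitch) Rx(roll)).
In Python, from bench import status, viewer, order, robot gives the robot as it stands. The module is installed in compiled form; this text tells all that it offers.
- The arm moves only by the tool move_arm, never from a script. Its argument "targets" is a list of rows, each a list of 3 entries, a list of its own where there are three numbers: the shift along the tool's x, y, z in mm, then the turn, a rotation vector about the tool's x, y, z in degrees, then the opening, from -1 (shut) to 1 (fully open). A call has 1 to 20 rows; each row is the pose to reach, as a shift and turn from the pose commanded when the call began, along the tool's axes at that moment; what a row does not reach only later rows make up. A row lasts 1/8 s, in which the tool goes at most 62.5 mm and 10.7 degrees, less where a joint would pass 70% of its speed; a pose out of reach is approached as far as the arm can. A call with a gripper value outside its range is refused whole. The fingers move at their own pace and stop on an object; the grip force is fixed at half the most. Time passes only in rows, so rows that repeat a pose let the fingers close. It gives the time, the measured TCP pose, the force and the opening at its end, in the units of the state.
- status.get_obs(): the state, without advancing time (a new reading comes with each control period).
- viewer.snapshot(name): name is "scene" or "top" or "wrist"; returns the picture (384x512x3 uint8, red, green, blue); there is no depth.
- viewer.camera_model(name): a dict with "K" (3x3 intrinsics, pixels), "xyz" and "attitude" of the camera in the world; the wrist camera has in their place "T_tool_cam" (4x4, takes a point from camera to tool coordinates, whose origin is the TCP and whose axes are the flange's). Camera axes: x right, y up, looking along -z (the intrinsics and any distortion apply to the point x, -y, -z); pixel columns grow to the right and rows downward; lengths in m; the calibration is good to about 2 mm. A picture is of the moment at which its call begins: read the wrist's pose just before it. camera_model takes no time and is no camera call.
- order.close_job(): hands the job in, once; it reports no verdict.
The state is a dict: "time": time; "joint_positions": joint angles; "qvel": joint speeds; "joint_torque": joint torques, N m; "tool_pos": TCP position; "ee_rot": TCP orientation; "wrist_force": force on the tool from outside, world axes, zero at the start; "wrist_torque": the same for the moment, N m; "width": finger opening in m.
Only numpy, scipy, OpenCV 4.12 (cv2) and the standard library are available. Lean on these libraries where they do the work, as an engineer would, in place of code of your own. Each camera call takes 0.05 s, during which the arm holds its last target. There are 200 camera calls.

## Working session

There is one attempt and no reset: what is moved stays moved. The work goes in short steps, Python scripts to look and compute and a tool call to move; the robot and the scene stay as the last step left them, time stands still between calls to the robot, and variables do not carry over. Pictures are saved under pics/ and viewed, about 8 in all and at most 12, crops included, and the job is handed in when it is done.

Besides the shell and the picture viewer there is one more tool, called after "Emit:" as name([rows], argument=value, ...), one row to a line, values as JSON. move_arm: Moves the arm, as the interface text tells. Its arguments: {"type":"object","properties":{"targets":{"type":"array"}},"required":["targets"]}

```bash
mkdir -p pics; python3 - <<'E'
from bench import status, viewer, robot
import cv2,numpy as np
o=status.get_obs();print({k:np.round(v,4) for k,v in o.items()})
print([a for a in dir(robot) if a[0]!='_'])
a=[]
for n in("scene","top"):
    p=viewer.snapshot(n);cv2.imwrite(f"pics/{n}0.png",p[:,:,::-1]);m=viewer.camera_model(n);print(n,m)
print(viewer.camera_model("wrist"))
E
```

```text
{'time': np.float64(0.0), 'joint_positions': array([-1.2281,  0.088 ,  1.3722, -0.    ,  1.6836, -0.1031]), 'qvel': array([ 0.0015,  0.0009,  0.0011, -0.0001, -0.0008, -0.0018]), 'joint_torque': array([-5.00000e-04, -3.40184e+01, -3.02429e+01,  7.16000e-02,
        3.30000e-02, -2.00000e-04]), 'tool_pos': array([ 0.237 , -0.4957,  0.2043]), 'ee_rot': array([-3.1394e+00, -2.0000e-04,  4.4580e-01]), 'wrist_force': array([ 0.8058,  0.4673, -0.4481]), 'wrist_torque': array([0.0449, 0.0018, 0.0297]), 'width': np.float64(0.094)}
['IKError', 'grasp_offset']
scene {'K': array([[369.03082712,   0.        , 255.49844088],
       [  0.        , 369.03082712, 194.42003439],
       [  0.        ,   0.        ,   1.        ]]), 'xyz': array([ 1.01514783, -0.13864801,  0.89993108]), 'attitude': array([ 0.5439609 , -0.01553836,  1.37423706])}
top {'K': array([[377.25872481,   0.        , 262.69106176],
       [  0.        , 377.25872481, 192.90840772],
       [  0.        ,   0.        ,   1.        ]]), 'xyz': array([ 0.36651015, -0.03102012,  1.15196383]), 'attitude': array([ 0.18063293, -0.00558259, -1.58580936])}
{'K': array([[270.04901288,   0.        , 255.14641112],
       [  0.        , 270.04901288, 191.73063714],
       [  0.        ,   0.        ,   1.        ]]), 'T_tool_cam': array([[-1.12554568e-04,  9.59812230e-01,  2.80642959e-01,
         8.33025369e-02],
       [ 9.99999985e-01,  1.44320353e-04, -9.25228064e-05,
         2.30130834e-04],
       [-1.29307012e-04,  2.80642945e-01, -9.59812232e-01,
        -1.79447536e-01],
       [ 0.00000000e+00,  0.00000000e+00,  0.00000000e+00,
         1.00000000e+00]])}
```

View pics/scene0.png

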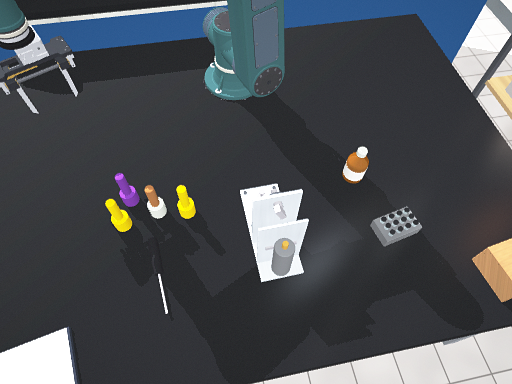

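View pics/top0.png

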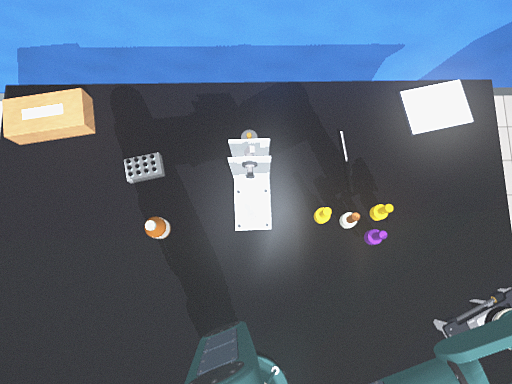

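Scene picture: four mallet-shaped things: purple (127,190), yellow (119,215), yellow (187,205) and the white head with wooden handle at (155,203). Only the last fits (white nylon, wooden). The bracket is at (275,230) with the bottle at (355,165). In the top view the mallet is at (348,220), and the bracket is about straight. I'll enlarge both views to confirm.

```bash
cat > h.py <<'E'
import numpy as np,cv2
from scipy.spatial.transform import Rotation as Ro
from bench import status, viewer
def cam(n,o=None):
    m=viewer.camera_model(n)
    if n!="wrist": return m["K"],np.array(m["xyz"]),Ro.from_euler('xyz',m["attitude"]).as_matrix()
    R=Ro.from_euler('xyz',o["ee_rot"]).as_matrix();T=m["T_tool_cam"]
    return m["K"],np.array(o["tool_pos"])+R@T[:3,3],R@T[:3,:3]
def ray(c,uv):
    K,p,R=c;d=np.linalg.inv(K)@[uv[0],uv[1],1];return p,R@(d*[1,-1,-1])
def onz(c,uv,z):
    p,d=ray(c,uv);return p+d*(z-p[2])/d[2]
def proj(c,P):
    K,p,R=c;q=R.T@(np.array(P)-p)*[1,-1,-1];q=K@q;return q[:2]/q[2]
def tri(cs,uvs):
    A=np.zeros((3,3));b=np.zeros(3)
    for c,u in zip(cs,uvs):
        p,d=ray(c,u);d=d/np.linalg.norm(d);M=np.eye(3)-np.outer(d,d);A+=M;b+=M@p
    return np.linalg.solve(A,b)
def snap(n,f):
    o=status.get_obs();im=viewer.snapshot(n);cv2.imwrite(f"pics/{f}.png",im[:,:,::-1]);return im,cam(n,o),o
E
python3 - <<'E'
from h import *
s=cv2.imread("pics/scene0.png");t=cv2.imread("pics/top0.png")
f=lambda im,x,y,w,h,k:cv2.resize(im[y:y+h,x:x+w],None,fx=k,fy=k,interpolation=cv2.INTER_CUBIC)
a=f(s,100,165,110,75,3.5);b=f(s,230,170,90,115,3.5)
c=f(t,300,195,110,55,3.5);d=f(t,220,120,60,115,3.5)
W=np.zeros((600,800,3),np.uint8)
for im,x,y in((a,0,0),(c,0,280),(b,400,0)): W[y:y+im.shape[0],x:x+im.shape[1]]=im[:600-y,:800-x]
W[405:405+0]=0
cv2.imwrite("pics/crop.png",W);cv2.imwrite("pics/crop2.png",cv2.resize(d,None,fx=1.4,fy=1.4))
for n,uv in(("scene",(157,210)),("top",(346,222)),("top",(236,229)),("top",(271,229)),("top",(236,176))):print(n,uv,onz(cam(n),uv,0.01))
E
```

```text
scene (157, 210) [ 0.48860052 -0.29446599  0.01      ]
top (346, 222) [ 0.48156593 -0.29226     0.01      ]
top (236, 229) [0.46517275 0.04182234 0.01      ]
top (271, 229) [ 0.46363457 -0.06398911  0.01      ]
top (236, 176) [0.62940044 0.0414433  0.01      ]
```

View pics/crop.png

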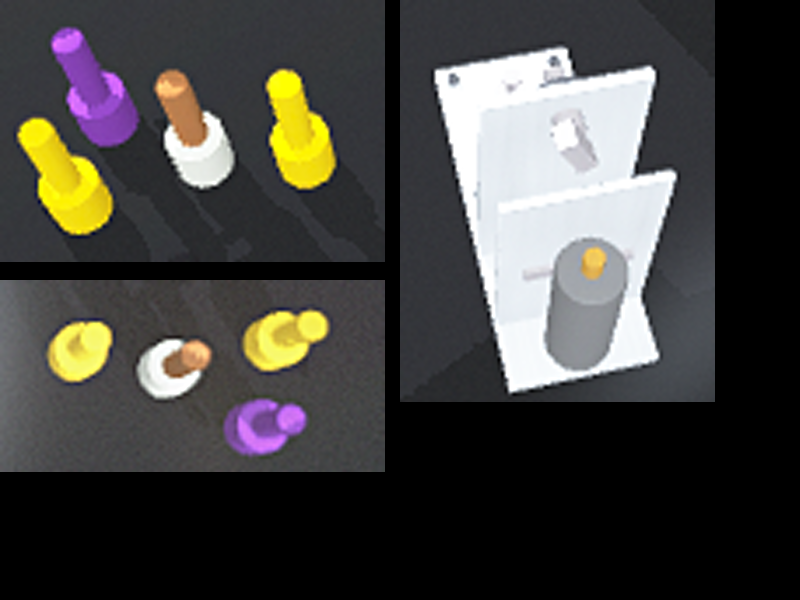

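View pics/crop2.png

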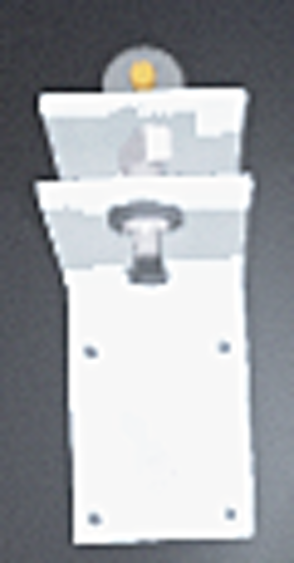

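The crops confirm the mallet: white head and wooden handle, handle top at about scene (149,189) and top (357,216). The bracket is almost square to the world. The bolt head shows in the gap leaning over. Next I work out the positions.

```bash
python3 - <<'E'
from h import *
S,T=cam("scene"),cam("top")
s=lambda x,y:(x/3.5+100,y/3.5+165); t=lambda x,y:(x/3.5+300,(y-280)/3.5+195)
for n,a,b in(("mal",s(172,83),t(198,354)),("yelR",s(286,84),t(97,336)),("yelL",s(38,132),t(313,326)),("pur",s(68,42),t(291,419))):
    print(n,tri([S,T],[a,b]).round(4), onz(S,a,.12).round(3),onz(T,b,.12).round(3))
k=3.5*1.4; d=lambda x,y:(x/k+220,y/k+120)
for n,p,z in(("fl",d(74,543),.01),("fr",d(254,538),.01),("FPtopL",d(38,182),.228),("FPtopR",d(252,178),.228),("RPtopL",d(41,95),.2),("RPtopR",d(247,91),.2)):print(n,onz(T,p,z).round(4))
for n,p,z in(("FPtopL",(476,110),.228),("FPtopR",(654,70),.228)):print(n,onz(S,((p[0]-400)/3.5+230,p[1]/3.5+170),z).round(4))
E
```

```text
mal [ 0.4867 -0.2945  0.117 ] [ 0.49  -0.291  0.12 ] [ 0.486 -0.297  0.12 ]
yelR [ 0.5024 -0.2154  0.1167] [ 0.505 -0.212  0.12 ] [ 0.502 -0.218  0.12 ]
yelL [ 0.508  -0.3883  0.1139] [ 0.513 -0.383  0.12 ] [ 0.507 -0.389  0.12 ]
pur [ 0.4348 -0.3666  0.1131] [ 0.44  -0.362  0.12 ] [ 0.434 -0.367  0.12 ]
fl [0.4597 0.0445 0.01  ]
fr [ 0.4612 -0.0665  0.01  ]
FPtopL [0.6284 0.0484 0.228 ]
FPtopR [ 0.6291 -0.0623  0.228 ]
RPtopL [0.6847 0.0492 0.2   ]
RPtopR [ 0.6855 -0.0615  0.2   ]
FPtopL [ 0.634  -0.0602  0.228 ]
FPtopR [0.6265 0.0525 0.228 ]
```

Emit:
move_arm([
  [[313, -74, 0], [0, 0, -19.5], 0.3],
  [[313, -74, 0], [0, 0, -19.5], 0.3],
  [[313, -74, 0], [0, 0, -19.5], 0.3],
  [[313, -74, 0], [0, 0, -19.5], 0.3],
  [[313, -74, 0], [0, 0, -19.5], 0.3],
  [[313, -74, 0], [0, 0, -19.5], 0.3],
  [[313, -74, 0], [0, 0, -19.5], 0.3],
  [[313, -74, 0], [0, 0, -19.5], 0.3],
  [[313, -74, 0], [0, 0, -19.5], 0.3],
])

```text
time: 1.23
tool_pos: [0.4866, -0.2958, 0.2056]
ee_rot: [3.141, 0.0, 0.784]
wrist_force: [0.1, 0.8, 0.8]
width: 0.061
```

```bash
cat > s.py <<'E'
from h import *
import sys
im,c,o=snap("wrist",sys.argv[1])
print(o["time"],o["tool_pos"].round(4),o["ee_rot"].round(4),round(float(o["width"]),4),o["wrist_force"].round(1))
E
python3 s.py w1; python3 - <<'E'
from h import *
o=status.get_obs();c=cam("wrist",o);im=cv2.imread("pics/w1.png");h=cv2.cvtColor(im,cv2.COLOR_BGR2HSV)
for n,lo,hi in(("wood",(5,80,60),(18,255,255)),("white",(0,0,150),(180,45,255)),):
    m=cv2.inRange(h,lo,hi);k,l,st,ce=cv2.connectedComponentsWithStats(m)
    for i in range(1,k):
        if st[i,4]>150:print(n,st[i],ce[i].round(1))
print(proj(c,(.487,-.294,.12)))
E
```

```text
1.225 [ 0.4866 -0.2958  0.2056] [3.1414e+00 4.0000e-04 7.8360e-01] 0.061 [0.1 0.8 0.8]
wood [241 170  24  36 309] [252.7 182. ]
white [  50    0  109   59 3322] [107.4  19.6]
white [360   3  62  73 508] [391.1  38.4]
white [236 156  35  34 635] [253.3 170. ]
white [ 159  219   52   80 1748] [183.  263.3]
white [ 300  219   52   80 1743] [327.3 263.6]
white [   0  264   65  111 5174] [ 26.7 324.5]
white [ 451  264   61  111 5086] [485.  322.8]
white [ 147  306  218   61 5084] [255.2 320.8]
[253.53733973 195.6706536 ]
```

View pics/w1.png

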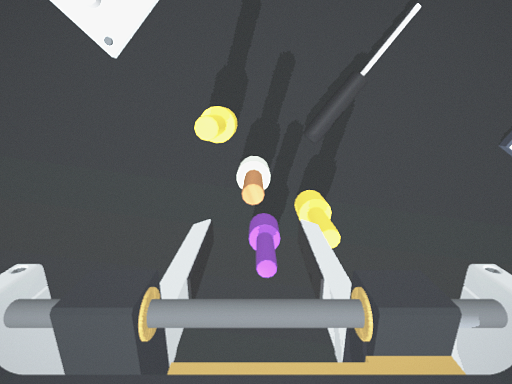

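Wrist view: the wooden handle top is at (253,195), where it was predicted. The yellow ones at (215,125) and (318,210) and the purple at (265,240) are clear of the jaws. Going down.

Emit:
move_arm([
  [[1, -1, 50], [0, 0, 0], 0.3],
  [[1, -1, 100], [0, 0, 0], 0.3],
  [[1, -1, 135], [0, 0, 0], 0.3],
  [[1, -1, 145], [0, 0, 0], 0.3],
  [[1, -1, 145], [0, 0, 0], 0.3],
  [[1, -1, 145], [0, 0, 0], -1],
  [[1, -1, 145], [0, 0, 0], -1],
  [[1, -1, 145], [0, 0, 0], -1],
  [[1, -1, 145], [0, 0, 0], -1],
  [[1, -1, 145], [0, 0, 0], -1],
  [[1, -1, 145], [0, 0, 0], -1],
])

```text
time: 2.65
tool_pos: [0.4877, -0.2931, 0.0608]
ee_rot: [3.141, -0.0, 0.786]
wrist_force: [-0.6, 1.0, 1.9]
width: 0.0238
```

Emit:
move_arm([
  [[0, 0, -60], [0, 0, 0], -1],
  [[0, 0, -120], [0, 0, 0], -1],
  [[0, 0, -150], [0, 0, 0], -1],
  [[0, 0, -150], [0, 0, 0], -1],
  [[152, -248, -150], [0, 0, 45], -1],
  [[152, -248, -150], [0, 0, 45], -1],
  [[152, -248, -150], [0, 0, 45], -1],
  [[152, -248, -150], [0, 0, 45], -1],
  [[152, -248, -150], [0, 0, 45], -1],
  [[152, -248, -150], [0, 0, 45], -1],
  [[152, -248, -150], [0, 0, 45], -1],
  [[152, -248, -150], [0, 0, 45], -1],
  [[152, -248, -150], [0, 0, 45], -1],
])

```text
time: 4.28
tool_pos: [0.4197, -0.0113, 0.2099]
ee_rot: [3.142, 0.001, -0.001]
wrist_force: [0.2, -0.4, -2.6]
width: 0.0238
```

```bash
python3 s.py w2; python3 - <<'E'
import cv2
im=cv2.imread("pics/w2.png");cv2.imwrite("pics/w2b.png",cv2.resize(im,None,fx=1.5,fy=1.5,interpolation=cv2.INTER_CUBIC))
E
```

```text
4.275 [ 0.4197 -0.0113  0.2099] [ 3.1415e+00  1.0000e-03 -1.2000e-03] 0.0238 [ 0.2 -0.4 -2.6]
```

View pics/w2b.png

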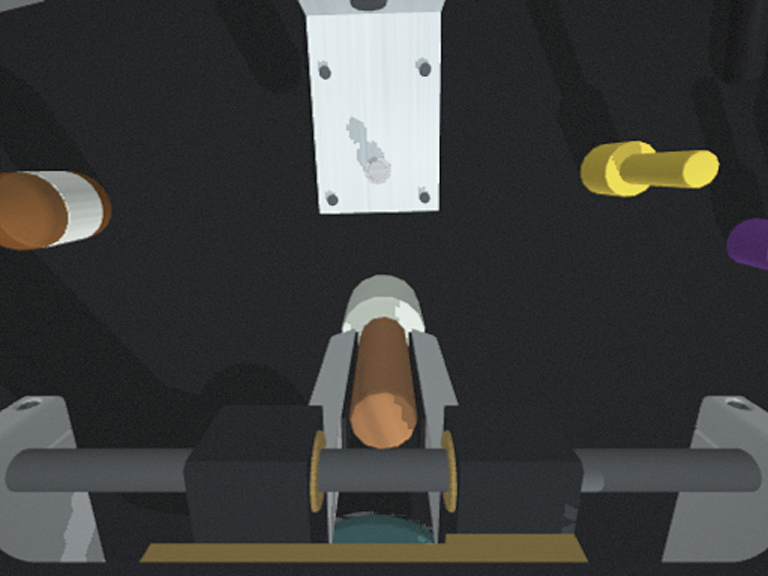

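Seventh picture: the pin head is at (377,170) in the 1.5x view. The foot's near corners are at (319,213) and (439,210), and the mallet hangs straight in the jaws.

```bash
python3 - <<'E'
from h import *
o=status.get_obs();c=cam("wrist",o)
q=lambda x,y,z:print((x,y),onz(c,(x/1.5,y/1.5),z).round(4))
q(377,170,.041);q(319,213,.01);q(439,210,.01);q(308,14,.01);q(441,14,.01)
im=cv2.imread("pics/w2.png")
cv2.imwrite("pics/pin.png",cv2.resize(im[80:145,200:310],None,fx=7,fy=7,interpolation=cv2.INTER_CUBIC))
E
```

```text
(377, 170) [ 0.5022 -0.0063  0.041 ]
(319, 213) [0.4639 0.0481 0.01  ]
(439, 210) [ 0.4665 -0.063   0.01  ]
(308, 14) [0.6243 0.0498 0.01  ]
(441, 14) [ 0.6241 -0.0586  0.01  ]
```

View pics/pin.png

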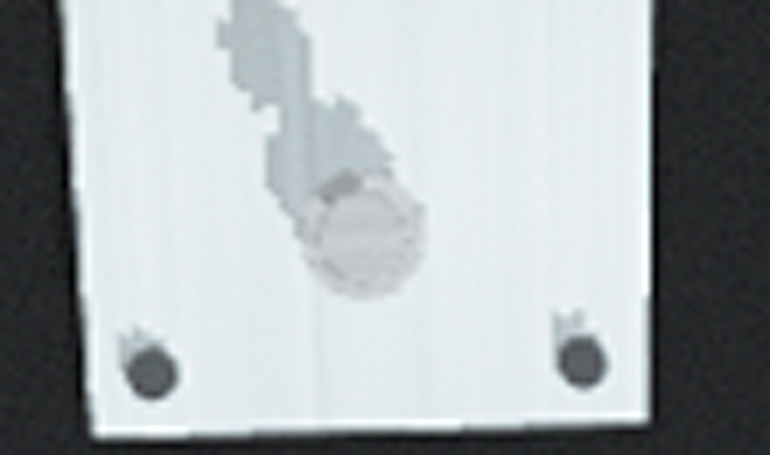

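Emit:
move_arm([
  [[50, -3, 0], [0, 0, 0], -1],
  [[83, -5, 0], [0, 0, 0], -1],
  [[83, -5, 30], [0, 0, 0], -1],
  [[83, -5, 70], [0, 0, 0], -1],
  [[83, -5, 95], [0, 0, 0], -1],
  [[83, -5, 102], [0, 0, 0], -1],
  [[83, -5, 105], [0, 0, 0], -1],
  [[83, -5, 108], [0, 0, 0], -1],
  [[83, -5, 111], [0, 0, 0], -1],
  [[83, -5, 113], [0, 0, 0], -1],
])

```text
time: 5.58
tool_pos: [0.5038, -0.0055, 0.0999]
ee_rot: [3.141, -0.004, 0.001]
wrist_force: [-1.3, -0.5, 5.1]
width: 0.0235
```

Emit:
move_arm([
  [[0, 0, 2], [0, 0, 0], -1],
  [[0, 0, 4], [0, 0, 0], -1],
  [[0, 0, 6], [0, 0, 0], -1],
  [[0, 0, 8], [0, 0, 0], -1],
  [[0, 0, 9], [0, 0, 0], -1],
  [[0, 0, 10], [0, 0, 0], -1],
  [[0, 0, 10], [0, 0, 0], -1],
])

```text
time: 6.45
tool_pos: [0.5037, -0.0055, 0.0892]
ee_rot: [3.141, -0.003, 0.001]
wrist_force: [-0.6, -0.8, 5.5]
width: 0.0237
```

Emit:
move_arm([
  [[0, 0, 1], [0, 0, 0], -1],
  [[0, 0, 2], [0, 0, 0], -1],
  [[0, 0, 3], [0, 0, 0], -1],
  [[0, 0, 3], [0, 0, 0], -1],
])

```text
time: 6.95
tool_pos: [0.504, -0.0055, 0.0886]
ee_rot: [3.141, -0.005, 0.001]
wrist_force: [-4.5, 0.9, 16.0]
width: 0.0239
```

Emit:
move_arm([
  [[0, 0, 1], [0, 0, 0], -1],
  [[0, 0, 2], [0, 0, 0], -1],
  [[0, 0, 2], [0, 0, 0], -1],
])

```text
time: 7.32
tool_pos: [0.5044, -0.0055, 0.0885]
ee_rot: [3.141, -0.006, 0.001]
wrist_force: [-6.9, 0.1, 21.9]
width: 0.0238
```

Emit:
move_arm([
  [[0, 0, -30], [0, 0, 0], -1],
  [[0, 0, -80], [0, 0, 0], -1],
  [[0, 0, -130], [0, 0, 0], -1],
  [[0, 0, -130], [0, 0, 0], -1],
  [[-60, 80, -130], [0, 0, 0], -1],
  [[-124, 175, -130], [0, 0, 0], -1],
  [[-124, 175, -130], [0, 0, 0], -1],
  [[-124, 175, -130], [0, 0, 0], -1],
  [[-124, 175, -80], [0, 0, 0], -1],
  [[-124, 175, -30], [0, 0, 0], -1],
  [[-124, 175, 5], [0, 0, 0], -1],
  [[-124, 175, 15], [0, 0, 0], -1],
  [[-124, 175, 17], [0, 0, 0], -1],
  [[-124, 175, 19], [0, 0, 0], -1],
  [[-124, 175, 19], [0, 0, 0], -1],
])

```text
time: 9.2
tool_pos: [0.3796, -0.1809, 0.0648]
ee_rot: [3.14, -0.002, 0.001]
wrist_force: [-0.4, -0.1, -3.3]
width: 0.0238
```

Emit:
move_arm([
  [[0, 0, 2], [0, 0, 0], -1],
  [[0, 0, 3], [0, 0, 0], -1],
  [[0, 0, 4], [0, 0, 0], -1],
  [[0, 0, 5], [0, 0, 0], -1],
  [[0, 0, 5], [0, 0, 0], -1],
])

```text
time: 9.82
tool_pos: [0.379, -0.1806, 0.0607]
ee_rot: [3.141, -0.001, 0.001]
wrist_force: [-3.5, 1.9, 9.5]
width: 0.0236
```

Emit:
move_arm([
  [[0, 0, -1], [0, 0, 0], -1],
  [[0, 0, -2], [0, 0, 0], -0.4],
  [[0, 0, -2], [0, 0, 0], -0.2],
  [[0, 0, -2], [0, 0, 0], 0],
  [[0, 0, -2], [0, 0, 0], 0.3],
  [[0, 0, -2], [0, 0, 0], 0.3],
  [[0, 0, -20], [0, 0, 0], 0.3],
  [[0, 0, -60], [0, 0, 0], 0.3],
  [[0, 0, -120], [0, 0, 0], 0.3],
  [[0, 0, -180], [0, 0, 0], 0.3],
  [[0, 0, -240], [0, 0, 0], 0.3],
  [[0, 0, -240], [0, 0, 0], 0.3],
  [[201, -177, -240], [0, 0, -1.1], 0.3],
  [[201, -177, -240], [0, 0, -1.1], 0.3],
  [[201, -177, -240], [0, 0, -1.1], 0.3],
  [[201, -177, -240], [0, 0, -1.1], 0.3],
  [[201, -177, -240], [0, 0, -1.1], 0.3],
  [[201, -177, -240], [0, 0, -1.1], 0.3],
  [[201, -177, -240], [0, 0, -1.1], 0.3],
])

```text
time: 12.2
tool_pos: [0.5787, -0.0044, 0.2986]
ee_rot: [3.141, 0.0, 0.018]
wrist_force: [0.9, 0.2, 1.1]
width: 0.0609
```

```bash
python3 s.py w3; python3 - <<'E'
from h import *
im,_,_=snap("scene","scene1")
a=cv2.imread("pics/w3.png");b=cv2.imread("pics/scene1.png")
W=np.vstack([cv2.resize(a,None,fx=.78,fy=.78),cv2.resize(b,None,fx=.78,fy=.78)])
z=cv2.resize(a[20:240,175:335],(400,550),interpolation=cv2.INTER_CUBIC)
P=np.zeros((600,800,3),np.uint8);P[:,:399]=W[:600,:399] if 0 else cv2.resize(b[130:300,80:300],(399,308),interpolation=cv2.INTER_CUBIC)[:1];
P[:308,:399]=cv2.resize(b[130:300,80:300],(399,308),interpolation=cv2.INTER_CUBIC);P[308:]=0;P[:550,400:]=z
P[308:600,:389]=cv2.resize(a,(389,292))
cv2.imwrite("pics/c3.png",P)
E
```

```text
12.2 [ 0.5787 -0.0044  0.2986] [3.1409e+00 4.0000e-04 1.8300e-02] 0.0609 [0.9 0.2 1.1]
```

View pics/c3.png

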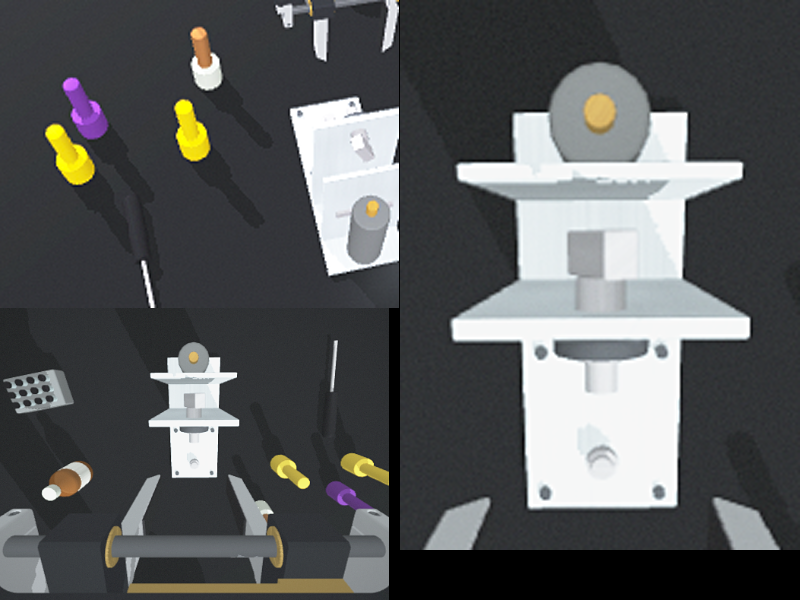

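Mallet stands upright at its new place (scene crop, (205,60)). In the wrist crop the bolt head is at (568–637, 230–278), leaning right (-y), and the front plate's top rear edge is at row 318.

```bash
python3 - <<'E'
from h import *
o=status.get_obs();c=cam("wrist",o)
def q(n,x,y,z):print(n,onz(c,((x-400)/2.5+175,y/2.5+20),z).round(4))
q("FP rear L",453,318,.228);q("FP rear R",749,317,.228);q("RP front L",459,181,.2);q("RP front R",742,180,.2)
zt=.2+.02*np.cos(.4)
q("head top c",620,254,zt);q("head near",620,278,zt);q("head far",620,230,zt);q("pin",602,458,.028);q("foot L",528,507,.01);q("foot R",676,508,.01)
E
```

```text
FP rear L [0.6306 0.051  0.228 ]
FP rear R [ 0.6329 -0.0582  0.228 ]
RP front L [0.6801 0.0524 0.2   ]
RP front R [ 0.6824 -0.0575  0.2   ]
head top c [ 0.6543 -0.0103  0.2184]
head near [ 0.6455 -0.0105  0.2184]
head far [ 0.6629 -0.0101  0.2184]
pin [ 0.5095 -0.0067  0.028 ]
foot L [0.4637 0.0478 0.01  ]
foot R [ 0.4649 -0.063   0.01  ]
```

Emit:
move_arm([
  [[50, 0, 0], [0, 0, -0.2], 0.3],
  [[75, 0, 0], [0, 0, -0.2], 0.3],
  [[75, 0, 20], [0, 0, -0.2], 0.3],
  [[75, 0, 50], [0, 0, -0.2], 0.3],
  [[75, 0, 75], [0, 0, -0.2], 0.3],
  [[75, 0, 95], [0, 0, -0.2], 0.3],
  [[75, 0, 110], [0, 0, -0.2], 0.3],
  [[75, 0, 118], [0, 0, -0.2], 0.3],
  [[75, 0, 118], [0, 0, -0.2], 0.3],
  [[75, 0, 118], [0, 0, -0.2], 0.3],
])

```text
time: 13.55
tool_pos: [0.655, -0.0019, 0.1816]
ee_rot: [3.141, -0.002, 0.023]
wrist_force: [-0.2, 0.5, -0.1]
width: 0.061
```

Emit:
move_arm([
  [[-1, 1, 0.5], [0, 0, 0], 0],
  [[-1, 1, 0.5], [0, 0, 0], -0.3],
  [[-1, 1, 0.5], [0, 0, 0], -0.6],
  [[-1, 1, 0.5], [0, 0, 0], -1],
  [[-1, 1, 0.5], [0, 0, 0], -1],
  [[-1, 1, 0.5], [0, 0, 0], -1],
  [[-1, 1, 0.5], [0, 0, 0], -1],
  [[-1, 1, 0.5], [0, 0, 0], -1],
  [[-1, 1, 0.5], [0, 0, 0], -1],
  [[-1, 1, 0.5], [0, 0, 0], -1],
])

```text
time: 14.8
tool_pos: [0.6536, -0.0027, 0.1799]
ee_rot: [-3.141, -0.0, 0.024]
wrist_force: [1.8, -0.5, -0.9]
width: 0.0138
```

```bash
python3 s.py w4; python3 - <<'E'
from h import *
print(status.get_obs()["wrist_torque"].round(3))
im,_,_=snap("scene","scene2");im2,c,_=snap("top","top2")
a=cv2.imread("pics/w4.png");b=cv2.imread("pics/scene2.png");t=cv2.imread("pics/top2.png")
P=np.zeros((600,800,3),np.uint8)
P[:300,:400]=cv2.resize(a,(400,300));P[:300,400:]=cv2.resize(b[130:295,140:360],(400,300),interpolation=cv2.INTER_CUBIC)
P[300:,:400]=cv2.resize(t[120:240,210:370],(400,300),interpolation=cv2.INTER_CUBIC)
w3=cv2.imread("pics/w3.png");P[300:,400:]=cv2.resize(w3[180:225,225:285],(400,300),interpolation=cv2.INTER_CUBIC)
cv2.imwrite("pics/c4.png",P)
E
```

```text
14.8 [ 0.6536 -0.0027  0.1799] [-3.1415e+00 -1.0000e-04  2.3500e-02] 0.0138 [ 1.8 -0.5 -0.9]
[ 0.244 -0.127  0.083]
```

View pics/c4.png

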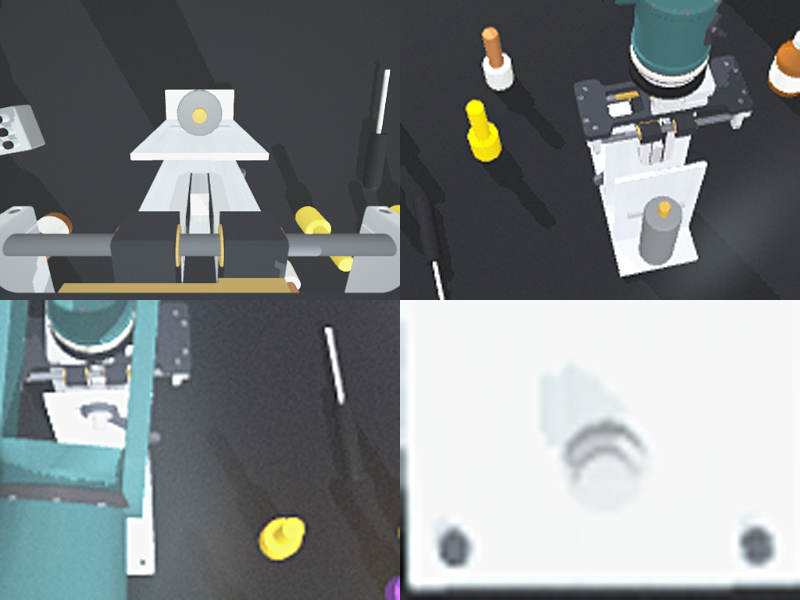

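Width 13.8 mm matches the 14 mm across the flats. The spanner now stands out near level and the mallet stands upright. I'll check that the hold is steady, then hand in.

Emit:
move_arm([
  [[0, 0, 0], [0, 0, 0], -1],
  [[0, 0, 0], [0, 0, 0], -1],
  [[0, 0, 0], [0, 0, 0], -1],
  [[0, 0, 0], [0, 0, 0], -1],
  [[0, 0, 0], [0, 0, 0], -1],
  [[0, 0, 0], [0, 0, 0], -1],
  [[0, 0, 0], [0, 0, 0], -1],
  [[0, 0, 0], [0, 0, 0], -1],
])

```text
time: 15.95
tool_pos: [0.6536, -0.0027, 0.18]
ee_rot: [-3.142, -0.0, 0.023]
wrist_force: [1.8, 1.9, -0.5]
width: 0.0137
```

```bash
python3 -c "
from bench import status,order
o=status.get_obs();print(o['time'],o['width'],o['tool_pos'],o['ee_rot'],o['wrist_force'],o['wrist_torque']);print(order.close_job())"
```

```text
15.95 0.01371947591736639 [ 0.65363892 -0.0026845   0.17997212] [-3.14158532e+00 -2.11254194e-04  2.34848361e-02] [ 1.84979015  1.92258685 -0.54420293] [ 0.35660194 -0.29864631  0.06473969]
the job is handed in; nothing more can be done
None
```

I drove the pin home with the white-headed mallet, stood the mallet upright at about (0.38, -0.18) and let go. I then gripped the bolt head in the gap by its long flats and handed the job in at 16 s, still holding it.

**Checks that passed:**
- **Pin:** it moved under about 8 N, then stopped hard. The push rose to about 24 N over 0.1 mm, with the mallet face about 28 mm above the bench.
- **Mallet:** the later pictures show it standing upright.
- **Bolt:** the fingers stopped 13.7 to 13.8 mm apart (the flats are 14 mm), with the gripper level. Pose and width held steady for a further second, and the spanner stands out near level.
- **Forces and bystanders:** the wrist force stayed under 25 N in every reading. I never went near the bottle, rack or screwdriver, but I did not measure their positions again.

**Less certain:** the wrist picture of the pin could not settle its height on its own, so "fully home" rests on the force and height readings. The wrist torque about x read 0.24, then 0.36 N m, above the spanner's 0.13 N m; I did not look into why.

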